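# Load the drilling jig, index the guide and hold the pin home

### The arm

A 6-joint arm with a two-finger parallel gripper is mounted at the origin on the work surface. World frame = base frame: x ahead of the robot, y to its left, z up, the work surface at z = 0. Lengths are in m, angles in rad, forces in N, time in s.
With the tool pointing down it reaches from about 0.3 to 1 m from the base axis. Payload 5.1 kg.
Tool frame: the origin (TCP) lies at the very end of the fingers, on their centre line; the grasp point (between the pads) lies 19 mm behind it; z points along the fingers, y is the line along which they close (so a half turn about z gives the same grasp; the last joint's range is limited). The gripper opens to 95 mm and grips with 3 to 60 N. Pads are 20 mm wide; open, the fingers measure 119 mm over their backs; the gripper's body (75 mm by 180 mm) begins 59 mm behind the grasp point.
Start: joints at [-1.4, 0.124, 1.65, -0, 1.367, -0.083], TCP at [0.163, -0.629, 0.215] pointing down, gripper open.
Joint ranges: [-2.61, 2.61], [-1.02, 2.33], [0.03, 2.71], [-1.35, 4.49], [0.32, 2.68], [-2.91, 2.91]. Speed limits (rad/s): [2.57, 2.57, 3.14, 3.14, 3.14, 3.14].

### API

Orientations are given as a rotation vector (axis times angle).
In Python, from cell import robot gives the robot as it stands.
- The arm moves only by the tool servo_tool, never from a script. Its argument "rows" is text: rows parted by semicolons, each of 4 numbers parted by spaces: the shift along the tool's x, y, z normalised to -1 to 1, where 1 is 0.2 m, then the turn about the tool's z normalised to -1 to 1, where 1 is 1.5 rad. In form: tx ty tz twist; .... A call has 1 to 20 rows; each row is the pose to reach, as a shift and turn from the pose commanded when the call began, along the tool's axes at that moment; what a row does not reach only later rows make up. A row lasts 1/12 s, in which the tool goes at most 41.7 mm and 7.16 degrees, less where a joint would pass 70% of its speed; a pose out of reach is approached as far as the arm can. A call with a number of a shift or a turn outside -1 to 1 is refused whole. A call with a gripper value outside its range is refused whole. "jaw" is the opening, from 0 (shut) to 1 (fully open), set as the call begins (left out, the last holds). The fingers move at their own pace and stop on an object; the grip force is fixed at half the most. Time passes only in rows, so rows that repeat a pose let the fingers close. It gives the time, the measured TCP pose, the force, the opening and the grip force at its end, in the units of the state.
- robot.state(): the state, without advancing time (a new reading comes with each control period).
- robot.snapshot(name): name is "scene" or "side" or "wrist"; returns a dict with "image" (400x640x3 uint8, red, green, blue), "vfov" (degrees; the focal length in pixels is half the picture's height over the tangent of half this angle, whatever the lens; pixels are square), "cx", "cy" (the principal point, pixels), "cam_to_world" (4x4, takes a point from camera to world coordinates). Camera axes: x right, y up, looking along -z (the intrinsics and any distortion apply to the point x, -y, -z); pixel columns grow to the right and rows downward; lengths in m; the calibration is good to about 2 mm. A picture is of the moment at which its call begins. There is no depth.
- robot.hand_in(): hands the job in; it is judged then, once.
Trained networks look in the newest picture that a camera, given by its name, has taken for a name from the list of things; names that differ only in an ending like _2 or _b are one class to them, and where a whole thing is asked for, a point or a joint stands for the part that bears it (a point fixed in the world has none). Each returns a list of dicts, best first, with "score" (0 to 1); they miss things now and then, are a little off and sometimes report something else, mostly with a low value. They report only what shows in the picture. A call takes as long as a camera call.
- robot.outline_of(label, camera): "pixels" (400x640 bool, what is visible of it) and "bbox" ([left, top, right, bottom] in pixels, round what is visible of it).
- robot.place_of(label, camera): "position" ([column, row] in pixels: a listed point, or the origin of a listed thing).
The state is a dict: "time_s": time; "qpos": joint angles; "qd": joint speeds; "joint_efforts": joint torques, N m; "position": TCP position; "tool_rot": TCP orientation; "ft_force": force on the tool from outside, world axes, zero at the start; "moment": the same for the moment, N m; "gripper_width": opening from 0.0 (shut) to 1.0 (fully open); "grip_force": force on a finger pad.
Only numpy, scipy, OpenCV 4.12 (cv2) and the standard library are available. Lean on these libraries where they do the work, as an engineer would, in place of code of your own. Each camera call takes 0.05 s, during which the arm holds its last target. There are 200 camera calls.

### The job

Put a spare handle blank, ferrule up and seated right down, into each empty pocket of the drilling jig; leave the blanks already in the jig and the tools lying about where they are. Then pull up the red plunger knob, slide the drill guide along its rail to the very next hole, over the first pocket, and let the pin go fully home. Finish while still holding the knob, gripping it or pressing it down with the pin home, so that I can drill.

Things in the scene. Friction and masses are not known exactly. Their poses are not given: they have to be found in the camera images.
- jig: Drilling jig screwed to the bench (place and yaw vary): aluminium base 130 x 310 x 12 mm, white plastic nest block 48 x 196 mm, top 46 mm above the bench, with a row of 4 pockets, and a steel rail parallel to it. Origin on the bench under the row, 25 mm past pocket 1; z up, y along row and rail from the load hole to pocket 4, x from the row across to the rail (60 mm to its middle line)
- pocket1 (a point): Centre of the floor of pocket 1, 22 mm above the bench. Each of the four pockets is a round hole 27 mm wide with a chamfered rim, 24 mm deep from the nest block's top, 45 mm apart along jig y. Two of the four are empty, which ones varies
- pocket2 (a point): The same for pocket 2, 45 mm further along jig y
- pocket3 (a point): The same for pocket 3
- pocket4 (a point): The same for pocket 4, the last of the row
- load_hole (a point): Middle of the load hole, at the rail's top face, 47 mm above the bench: the index hole where the guide's pin sits at the start. The rail is 22 mm wide; its five index holes are 10 mm wide, for a pin 8 mm thick with a round tip
- next_hole (a point): Middle of the next index hole, beside pocket 1, at the rail's top face: 85 mm from the load hole along jig y, with plain rail between. Pin here = drill guide over pocket 1. Three further holes follow at 45 mm
- guide (a joint): Travel of the blue drill guide along its rail, m: 0 at the load hole, 0.085 at the next hole, growing along jig y. 0.5 kg, friction about 2 N. Saddle 67 x 52 mm, its top 64 mm above the bench; column and overhanging arm (40 mm wide) on the nest side, arm underside 112 mm and top 125 mm above the bench, over the row of pockets
- plunger (a joint): Lift of the spring index plunger in the guide, m: 0 = pin fully home, 9 mm deep in its hole; 0.009 = pin just out, riding on the rail's top; 0.013 = fully pulled up. Its spring pushes it down with about 4 N when home and 8 N when pulled up
- knob: Red round plunger knob, 28 mm diameter, 22 mm tall, on top of the guide, right over the pin; origin at the centre of its underside (93 mm above the bench with the pin home). It rises with the plunger and travels with the guide. Both sides along the rail are free for fingers; the guide's column face is 28 mm from its axis towards the pockets, as high as the arm
- bush (a point): Lower mouth of the steel drill bush in the guide's arm, 110 mm above the bench, over the row of pockets
- handle_a: Tool-handle blank: dark hardwood, round, 24 mm diameter, with a brass ferrule 18 mm wide on the top 15 mm, 84 mm tall overall, about 35 g. Origin at the centre of the plain lower end, z along it to the ferrule. Stands in a pocket at the start (its top then 106 mm above the bench)
- handle_b: Another handle blank exactly like handle_a; stands in another pocket at the start
- handle_c: Another handle blank exactly like handle_a; a spare standing on the bench, ferrule up
- handle_d: Another handle blank exactly like handle_a; a spare standing on the bench, ferrule up
- handle_e: Another handle blank exactly like handle_a; a spare standing on the bench, ferrule up (three spares, two are needed)
- pliers: Bystander: red-handled pliers lying flat, 165 mm long, 50 mm wide, 16 mm high
- wax_tin: Bystander: round brass-coloured tin with a white lid, 64 mm diameter, 40 mm high
- screwdriver: Bystander: screwdriver with blue handle lying flat, 180 mm long

How it is judged:
By the outcome, as a careful person would: the job done as asked, in the order asked, and still so for the second after the job is handed in, while the arm keeps its last pose, push and grip.
It also fails if it takes over 69 s, if anything falls off the work surface, if the arm or the gripper's body presses on something with over 40 N, if the wrist force passes 120 N, or if a joint passes its speed limit or range.

## Working session

There is one attempt and no reset: what is moved stays moved. The work goes in short steps, Python scripts to look and compute and a tool call to move; the robot and the scene stay as the last step left them, time stands still between calls to the robot, and variables do not carry over. Pictures are saved under pics/ and viewed, at most 12 in all, crops included, and the job is handed in when it is done.

Besides the shell and the picture viewer there is one more tool, called after "Emit:" in YAML: its name, and indented under it one key for each argument. servo_tool: Moves the arm, as the interface text tells. Scaled input: -1 to 1 covers 0.2 m each way for a shift and 1.5 rad each way for a turn. Its arguments: {"type":"object","properties":{"rows":{"type":"string"},"jaw":{"type":"number"}},"required":["rows"]}

```bash
ls; mkdir -p pics; cat > h.py <<'E'
import numpy as np, cv2
from cell import robot
from scipy.spatial.transform import Rotation as R
def snap(n):
    s=robot.snapshot(n); return s
def ray(s,px):
    h=s["image"].shape[0]; f=h/2/np.tan(np.radians(s["vfov"])/2)
    d=np.array([(px[0]-s["cx"])/f,-(px[1]-s["cy"])/f,-1.])
    M=np.array(s["cam_to_world"]); return M[:3,3],M[:3,:3]@d
def at(s,px,z):
    o,d=ray(s,px); return o+d*(z-o[2])/d[2]
def proj(s,p):
    h=s["image"].shape[0]; f=h/2/np.tan(np.radians(s["vfov"])/2)
    M=np.array(s["cam_to_world"]); c=M[:3,:3].T@(np.array(p)-M[:3,3])
    return np.array([s["cx"]-f*c[0]/c[2], s["cy"]+f*c[1]/c[2]])
E
python3 - <<'E'
from h import *
np.set_printoptions(precision=3,suppress=True)
for n in ["scene","side","wrist"]:
    s=snap(n); cv2.imwrite(f"pics/{n}.png",s["image"][:,:,::-1]); print(n,[k for k in s],s["vfov"],np.array(s["cam_to_world"])[:3].tolist())
    for l,z in dict(pocket1=.022,pocket2=.022,pocket3=.022,pocket4=.022,load_hole=.047,next_hole=.047,knob=.093,bush=.11,handle_c=0,jig=0,wax_tin=0,pliers=0,screwdriver=0).items():
        for r in robot.place_of(l,n)[:6]:
            if r["score"]>.2: print(l,round(r["score"],2),np.round(r["position"],1),at(s,r["position"],z)[:2])
print(robot.state())
E
```

```text
pics
scene ['image', 'vfov', 'cx', 'cy', 'cam_to_world'] 47.17417075426479 [[0.699989424350772, -0.5412248736846939, 0.4659296533834932, 1.2713081444615344], [0.7139994853562887, 0.5168404351247547, -0.47231419577544914, -0.6628132755396101], [0.014816906155804518, 0.6632884747416026, 0.7482171199370732, 1.1652893614602557]]
pocket1 0.93 [298.  203.9] [0.511 0.022]
pocket1 0.63 [291.9 211.9] [ 0.523 -0.016]
pocket1 0.61 [319.2 193.8] [0.527 0.106]
pocket1 0.59 [308.5 196.9] [0.513 0.07 ]
pocket2 0.93 [298.  203.9] [0.511 0.022]
pocket2 0.63 [291.9 211.9] [ 0.523 -0.016]
pocket2 0.61 [319.2 193.8] [0.527 0.106]
pocket2 0.59 [308.5 196.9] [0.513 0.07 ]
pocket3 0.93 [298.  203.9] [0.511 0.022]
pocket3 0.63 [291.9 211.9] [ 0.523 -0.016]
pocket3 0.61 [319.2 193.8] [0.527 0.106]
pocket3 0.59 [308.5 196.9] [0.513 0.07 ]
pocket4 0.93 [298.  203.9] [0.511 0.022]
pocket4 0.63 [291.9 211.9] [ 0.523 -0.016]
pocket4 0.61 [319.2 193.8] [0.527 0.106]
pocket4 0.59 [308.5 196.9] [0.513 0.07 ]
load_hole 0.71 [280.1 232.1] [ 0.575 -0.113]
next_hole 0.91 [305.4 221.7] [ 0.599 -0.027]
next_hole 0.32 [359
[... 2321 characters left out ...]
300125, 0.9287926680090067, 0.27236552578148826, 0.23997298251085336], [-0.9679039993438638, 0.24139739245228323, 0.06992243539371586, -0.610484966951137], [-0.0008048823945296166, -0.28119651272721335, 0.9596498702101623, 0.384383155845922]]
{'time_s': 2.1, 'qpos': array([-1.4  ,  0.124,  1.65 ,  0.   ,  1.368, -0.083]), 'qd': array([-0.001, -0.   , -0.   ,  0.001,  0.   ,  0.   ]), 'joint_efforts': array([ -0.001, -41.757, -36.022,   0.078,   0.043,   0.   ]), 'position': array([ 0.163, -0.629,  0.215]), 'tool_rot': array([-3.116, -0.398, -0.   ]), 'ft_force': array([-0.286,  0.291, -0.097]), 'moment': array([-0.005,  0.   ,  0.054]), 'grip_force': 0.0, 'gripper_width': 0.9989262560834173}
```

```bash
python3 - <<'E'
import cv2,numpy as np
a=cv2.imread('pics/scene.png')[120:320,160:420]; b=cv2.imread('pics/side.png')[110:390,220:440]
cv2.imwrite('pics/a.png',cv2.resize(a,None,fx=3,fy=3,interpolation=2)); cv2.imwrite('pics/b.png',cv2.resize(b,None,fx=2.1,fy=2.1,interpolation=2))
E
```

```text
(no output)
```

View pics/a.png

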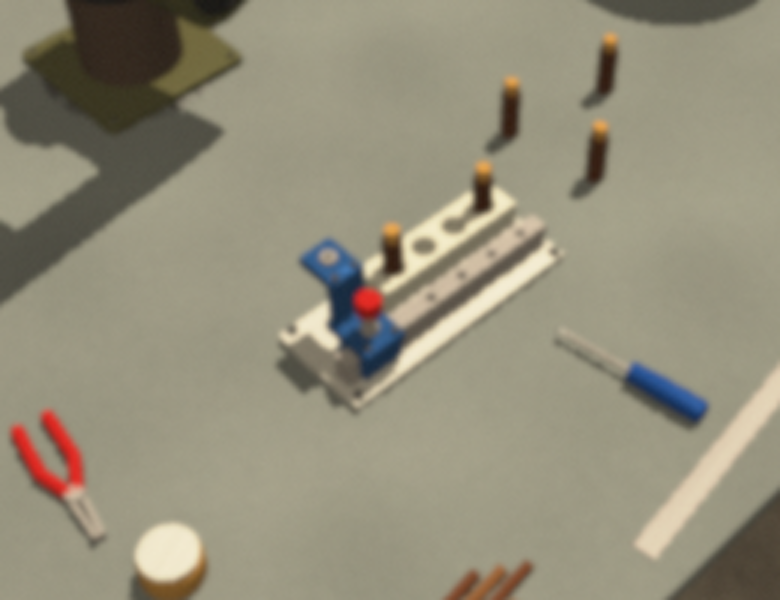

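View pics/b.png

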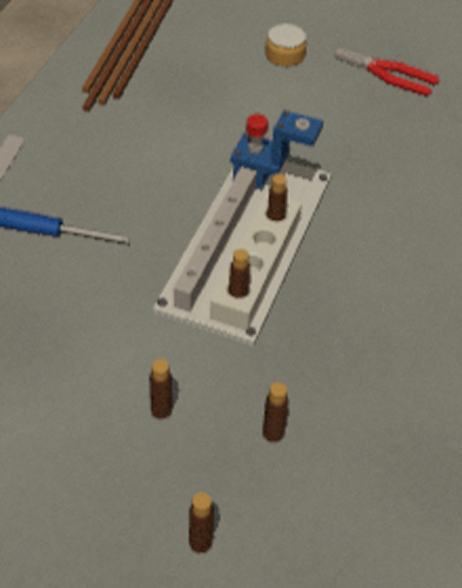

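Emit:
servo_tool:
  rows: "1 -0.88 0 0;1 -0.88 0 0;1 -0.88 0 0;1 -0.88 0 0;1 -0.88 0 0;1 -0.88 0 0;1 -0.88 0 0;1 -0.88 0 0"
  jaw: 0.55

```text
time_s: 2.77
position: [0.3143, -0.4059, 0.2149]
tool_rot: [3.115, 0.405, 0.001]
ft_force: [-0.1, -0.5, -0.4]
gripper_width: 0.556
grip_force: 0.0
```

Emit:
servo_tool:
  rows: "1 -0.88 0 0;1 -0.88 0 0;1 -0.88 0 0;1 -0.88 0 0;1 -0.88 0 0;1 -0.88 0 0;1 -0.88 0 0;1 -0.88 0 0"

```text
time_s: 3.43
position: [0.4635, -0.1863, 0.2148]
tool_rot: [-3.115, -0.404, -0.001]
ft_force: [-0.2, -0.2, 0.6]
gripper_width: 0.551
grip_force: 0.0
```

Emit:
servo_tool:
  rows: "0.55 -0.88 0 -0.3;0.55 -0.88 0 -0.6;0.55 -0.88 0 -0.87;0.55 -0.88 0 -0.87;0.55 -0.88 0 -0.87;0.55 -0.88 0 -0.87;0.55 -0.88 0 -0.87;0.55 -0.88 0 -0.87;0.55 -0.88 0 -0.87;0.55 -0.88 0 -0.87;0.55 -0.88 0 -0.87;0.55 -0.88 0 -0.87"

```text
time_s: 4.43
position: [0.5245, 0.008, 0.2146]
tool_rot: [2.236, 2.206, -0.001]
ft_force: [0.5, -0.6, -0.2]
gripper_width: 0.551
grip_force: 0.0
```

```bash
cat >> h.py <<'E'
def pts(n,labels,thr=.3):
    s=snap(n)
    for l,z in labels.items():
        for r in robot.place_of(l,n)[:6]:
            if r["score"]>thr: print(l,round(r["score"],2),np.round(r["position"],1),np.round(at(s,r["position"],z),4)[:2])
    return s
def plan(xyz=None,yaw=None):
    """shift/turn (normalised) to world TCP xyz and tool-x heading yaw (deg)"""
    st=robot.state(); r=R.from_rotvec(st["tool_rot"]); M=r.as_matrix()
    d=M.T@(np.array(xyz)-st["position"])/.2
    h=np.degrees(np.arctan2(M[1,0],M[0,0])); 
    t=0 if yaw is None else -np.radians((yaw-h+180)%360-180)/1.5
    print("move",np.round(d,3),round(t,3),"| pos",np.round(st["position"],4),"heading",round(h,2),"tilt",np.round(M[:,2],4),"t",st["time_s"])
E
python3 - <<'E'
from h import *
s=pts("wrist",dict(pocket1=.022,load_hole=.047,next_hole=.047,knob=.093,bush=.11,handle_c=0,jig=0))
cv2.imwrite("pics/w1.png",s["image"][:,:,::-1])
plan([.53,.0,.2],90)
E
```

```text
pocket1 0.89 [325.6  92.2] [0.5242 0.1083]
pocket1 0.86 [325.5 166.9] [0.5228 0.0216]
pocket1 0.73 [324.8 130.5] [0.5226 0.0654]
pocket1 0.61 [329.7 199.9] [ 0.5276 -0.0208]
load_hole 0.87 [371.8 274.9] [ 0.5802 -0.1141]
next_hole 0.58 [375.4 209.2] [ 0.5819 -0.0257]
bush 0.59 [325.7 302.5] [ 0.5216 -0.1093]
handle_c 0.89 [329.6 198.4] [ 0.5276 -0.0252]
handle_c 0.82 [323.   91.3] [0.5209 0.1107]
jig 0.77 [325.8 178.1] [0.5229 0.0027]
jig 0.41 [325.9 166.5] [0.5232 0.0182]
move [-0.049  0.029  0.073] -0.008 | pos [0.5243 0.0098 0.2146] heading 89.28 tilt [-0. -0. -1.] t 4.8333
```

View pics/w1.png

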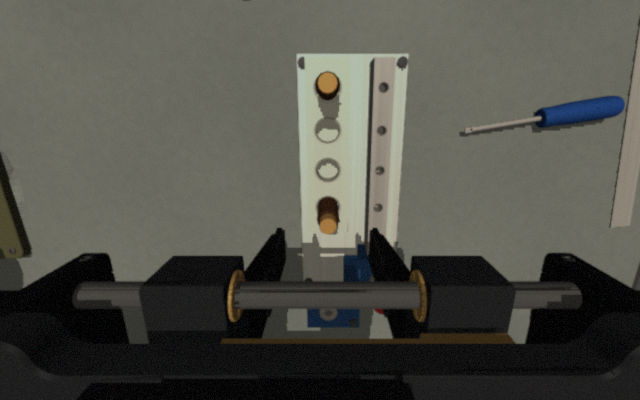

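```bash
cat > fit.py <<'E'
from h import *
from scipy.ndimage import gaussian_filter
def dark(s,c,w):
    g=cv2.cvtColor(s["image"],cv2.COLOR_RGB2GRAY).astype(float); x,y=map(int,c)
    p=g[y-w:y+w+1,x-w:x+w+1]; q=np.clip(np.median(p)-6-p,0,None); Y,X=np.mgrid[-w:w+1,-w:w+1]
    return np.array([x+(q*X).sum()/q.sum(),y+(q*Y).sum()/q.sum()])
def fit(P,J):
    P=np.array(P)[:,:2];J=np.array(J);a=P.mean(0);b=J.mean(0)
    U=((J-b)[:,0]+1j*(J-b)[:,1]);V=((P-a)[:,0]+1j*(P-a)[:,1]); th=np.angle((V*U.conj()).sum())
    M=np.array([[np.cos(th),-np.sin(th)],[np.sin(th),np.cos(th)]]); t=a-M@b
    print("yaw",np.degrees(th),"origin",t,"res mm",np.round(1000*(P-(J@M.T+t)),1).tolist()); return M,t
E
python3 - <<'E'
from fit import *
np.set_printoptions(precision=4,suppress=True)
s=snap("wrist")
hs=[dark(s,c,6) for c in [(384,87),(381,130),(380,170),(378,208)]]
P=[at(s,c,.047) for c in hs]; print(np.array(hs).round(1),np.array(P))
M,t=fit(P,[[.06,.11],[.06,.065],[.06,.02],[.06,-.025]])
o=s["image"][:,:,::-1][60:240,280:420].copy(); o=cv2.resize(o,None,fx=3,fy=3,interpolation=cv2.INTER_CUBIC)
for y in (-.025,.02,.065,.11):
    for z,r in((.046,.0135),(.022,.0135)):
        a=np.linspace(0,6.28,40); q=[(proj(s,[*(M@[r*np.cos(k),y+r*np.sin(k)]+t),z])-[280,60]+.5)*3 for k in a]
        cv2.polylines(o,[np.int32(q)],True,(0,0,255) if z>.04 else (255,0,0),1)
cv2.imwrite("pics/o1.png",o)
E
```

```text
[[383.7  88.6]
 [381.8 131.5]
 [380.  171.6]
 [378.2 208.8]] [[ 0.5861  0.1115  0.047 ]
 [ 0.5858  0.0667  0.047 ]
 [ 0.5854  0.0217  0.047 ]
 [ 0.585  -0.0233  0.047 ]]
yaw -0.45558242004192456 origin [0.5252 0.0022] res mm [[-0.0, -0.1], [0.0, 0.1], [0.0, 0.1], [-0.0, 0.0]]
```

View pics/o1.png

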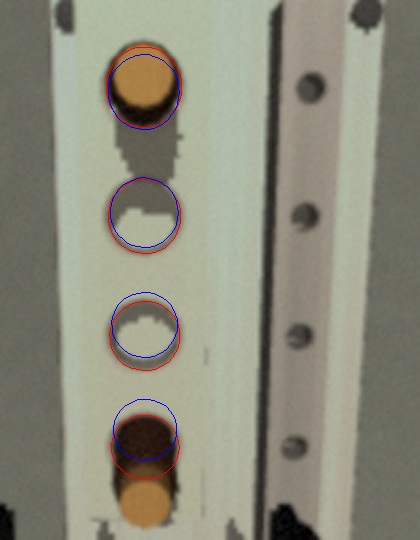

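Emit:
servo_tool:
  rows: "0.95 -0.18 0 -0.003;0.95 -0.18 0 -0.003;0.95 -0.18 0 -0.003;0.95 -0.18 0 -0.003;0.95 -0.18 0 -0.003;0.95 -0.18 0 -0.003;0.95 -0.18 0 -0.003"

```text
time_s: 5.47
position: [0.4901, 0.2015, 0.2146]
tool_rot: [2.226, 2.216, -0.0]
ft_force: [0.2, 0.1, 0.4]
gripper_width: 0.554
grip_force: 0.0
```

```bash
cat >> fit.py <<'E'
def handles(s):
    """brass tops (circle r 9 mm at z .084): centroid of the orange blob, plus outline"""
    hsv=cv2.cvtColor(s["image"],cv2.COLOR_RGB2HSV); m=((hsv[...,0]>8)&(hsv[...,0]<28)&(hsv[...,1]>110)&(hsv[...,2]>110)).astype(np.uint8)
    n,l,st,c=cv2.connectedComponentsWithStats(m)
    return [(c[i],st[i]) for i in range(1,n) if st[i,4]>60]
E
python3 - <<'E'
from fit import *
s=pts("wrist",dict(handle_c=0))
for c,st in handles(s): print(c.round(1),st,at(s,c,.084).round(4))
cv2.imwrite("pics/w2.png",s["image"][:,:,::-1]); plan([.45,.2,.2],89.54)
E
```

```text
handle_c 0.91 [353.1 247.9] [0.5267 0.0952]
handle_c 0.79 [281.9 132.2] [0.4334 0.2557]
handle_c 0.58 [351.3 327.3] [ 0.5267 -0.0388]
handle_c 0.58 [298.1   0.9] [0.4584 0.4003]
handle_c 0.56 [381.1 116.5] [0.5579 0.2743]
[393.7 119.4] [385 111  18  18 256] [0.5555 0.2727 0.084 ]
[268.2 139.7] [260 131  17  18 241] [0.4318 0.2538 0.084 ]
[230.  299.5] [228 277   6  44 136] [0.3763 0.0702 0.084 ]
[423.5 299.7] [420 277   7  44 143] [0.6024 0.0691 0.084 ]
move [-0.001 -0.203  0.073] 0.0 | pos [0.4906 0.1999 0.2146] heading 89.56 tilt [-0.e+00 -5.e-04 -1.e+00] t 5.5667
```

View pics/w2.png

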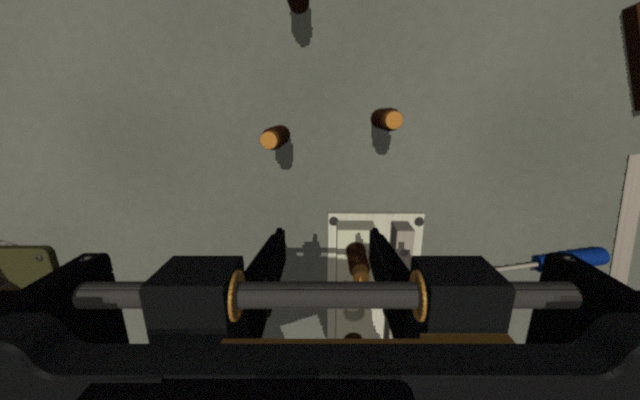

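Emit:
servo_tool:
  rows: "0.27 -0.295 0 0;0.27 -0.295 0 0;0.27 -0.295 0.2 0;0.27 -0.295 0.4 0;0.27 -0.295 0.6 0;0.27 -0.295 0.75 0;0.27 -0.295 0.878 0;0.27 -0.295 0.878 0;0.27 -0.295 0.878 0"

```text
time_s: 6.32
position: [0.4313, 0.2533, 0.038]
tool_rot: [-2.231, -2.21, 0.005]
ft_force: [0.8, 0.7, 0.8]
gripper_width: 0.551
grip_force: 0.0
```

```bash
python3 - <<'E'
from fit import *
plan([.432,.2543,.039],89.54)
im=[]
for n in("scene","side"):
    s=snap(n); x,y=map(int,proj(s,[.432,.2543,.05])); im.append(cv2.resize(s["image"][y-45:y+45,x-45:x+45,::-1],(390,390),interpolation=2))
cv2.imwrite("pics/g1.png",np.hstack(im))
E
```

```text
move [ 0.005  0.003 -0.005] -0.001 | pos [0.4313 0.2533 0.038 ] heading 89.46 tilt [-0.0031 -0.0016 -1.    ] t 6.3167
```

View pics/g1.png

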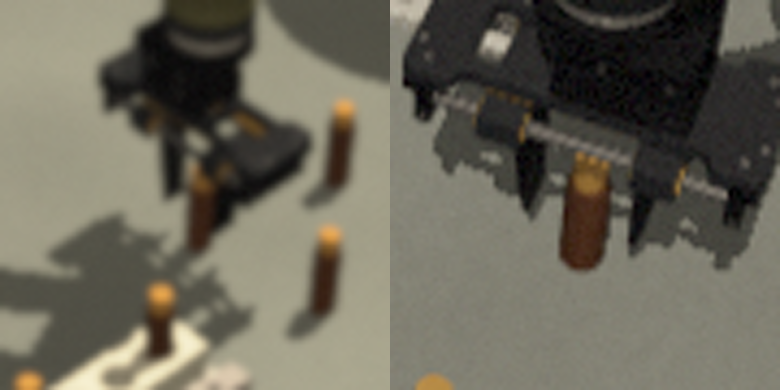

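Emit:
servo_tool:
  rows: "0 0 0 0;0 0 0 0;0 0 0 0;0 0 0 0;0 0 0 0;0 0 0 0;0 0 -0.2 0;0 0 -0.4 0;0 0 -0.6 0;0 0 -0.7 0;0 0 -0.7 0;0 0 -0.7 0"
  jaw: 0.2

```text
time_s: 7.42
position: [0.4326, 0.2552, 0.1805]
tool_rot: [2.229, 2.213, 0.004]
ft_force: [0.1, 0.4, -1.1]
gripper_width: 0.244
grip_force: 30.0
```

```bash
python3 - <<'E'
from fit import *
plan([.5257,.0672,.175],89.54)
s=snap("wrist"); cv2.imwrite("pics/w3.png",s["image"][100:,200:440,::-1])
E
```

```text
move [-0.937  0.472  0.028] 0.0 | pos [0.4326 0.2552 0.1805] heading 89.58 tilt [ 0.0028  0.0012 -1.    ] t 7.4167
```

View pics/w3.png

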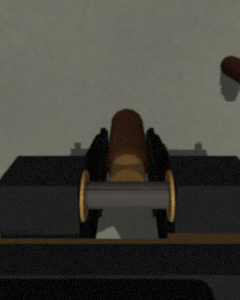

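```bash
cat >> fit.py <<'E'
def inhand(s):
    st=robot.state(); M=R.from_rotvec(st["tool_rot"]).as_matrix()
    P=lambda a:proj(s,st["position"]+M@np.array(a))
    a=np.linspace(0,6.28,100)
    e=np.array([P([.012*np.cos(k),.012*np.sin(k),.039]) for k in a]); print("pred bottom left/right/top",e[:,0].min(),e[:,0].max(),e[:,1].min())
    r=s["image"].astype(int)
    m=(r[...,0]-r[...,2]>18)&(r[...,0]>35); m[:195]=0;m[:,:290]=0;m[:,365:]=0;m[250:]=0
    for y in range(200,232,3):
        x=np.where(m[y])[0]; print(y,(x.min(),x.max()) if len(x) else None)
E
python3 - <<'E'
from fit import *
inhand(snap("wrist"))
E
```

```text
pred bottom left/right/top 310.113048384498 342.0046644835063 205.84963503081238
200 None
203 None
206 None
209 (np.int64(323), np.int64(326))
212 (np.int64(318), np.int64(334))
215 (np.int64(315), np.int64(338))
218 (np.int64(314), np.int64(335))
221 (np.int64(314), np.int64(337))
224 (np.int64(312), np.int64(338))
227 (np.int64(311), np.int64(337))
230 (np.int64(313), np.int64(340))
```

Emit:
servo_tool:
  rows: "-0.5 0.25 0 0;-0.937 0.47 0 0;-0.937 0.47 0 0;-0.937 0.47 0 0;-0.937 0.47 0 0;-0.937 0.47 0 0;-0.937 0.47 0 0;-0.937 0.47 0 0;-0.937 0.47 0 0;-0.937 0.47 0 0"

```text
time_s: 8.35
position: [0.5237, 0.068, 0.1783]
tool_rot: [-2.227, -2.215, 0.001]
ft_force: [0.3, 0.1, 0.4]
gripper_width: 0.247
grip_force: 30.0
```

```bash
python3 - <<'E'
from fit import *
plan([.5257,.0672,.085],89.54)
s=snap("wrist"); inhand(s); cv2.imwrite("pics/w4.png",s["image"][:300,200:480,::-1])
E
```

```text
move [-0.004  0.011  0.466] 0.002 | pos [0.5237 0.068  0.1783] heading 89.69 tilt [-1.4e-03  1.0e-04 -1.0e+00] t 8.35
pred bottom left/right/top 311.23904457547854 343.35680322176705 206.07161351696482
200 (np.int64(307), np.int64(361))
203 (np.int64(308), np.int64(364))
206 (np.int64(307), np.int64(352))
209 (np.int64(307), np.int64(364))
212 (np.int64(308), np.int64(364))
215 (np.int64(299), np.int64(364))
218 (np.int64(307), np.int64(364))
221 (np.int64(307), np.int64(364))
224 (np.int64(307), np.int64(364))
227 (np.int64(307), np.int64(364))
230 (np.int64(308), np.int64(364))
```

Emit:
servo_tool:
  rows: "0 0.01 0.2 0;0.002 0.01 0.35 0;0.002 0.01 0.4 0;0.002 0.01 0.4 0;0.002 0.01 0.4 0"

```text
time_s: 8.82
position: [0.5265, 0.0677, 0.0994]
tool_rot: [-2.229, -2.214, 0.0]
ft_force: [1.0, -0.2, -0.7]
gripper_width: 0.248
grip_force: 30.0
```

```bash
python3 - <<'E'
from fit import *
plan([.5257,.0685,.062],89.54)
s=snap("wrist"); plan([.5257,.0685,.062],89.54); cv2.imwrite("pics/w4.png",cv2.resize(s["image"][130:290,240:420,::-1],None,fx=3.5,fy=3.5,interpolation=2))
inhand(s)
E
```

```text
move [ 0.004 -0.004  0.187] 0.001 | pos [0.5265 0.0677 0.0994] heading 89.63 tilt [-3.e-04  0.e+00 -1.e+00] t 8.8167
move [ 0.005 -0.01   0.194] 0.001 | pos [0.5276 0.0676 0.1008] heading 89.61 tilt [ 2.4e-03  1.0e-04 -1.0e+00] t 8.8667
pred bottom left/right/top 312.48977662813445 344.7466278587941 206.6247987602079
200 (np.int64(296), np.int64(357))
203 (np.int64(297), np.int64(357))
206 (np.int64(296), np.int64(357))
209 (np.int64(296), np.int64(357))
212 (np.int64(297), np.int64(357))
215 (np.int64(297), np.int64(357))
218 (np.int64(297), np.int64(355))
221 (np.int64(297), np.int64(357))
224 (np.int64(297), np.int64(359))
227 (np.int64(297), np.int64(358))
230 (np.int64(297), np.int64(358))
```

View pics/w4.png

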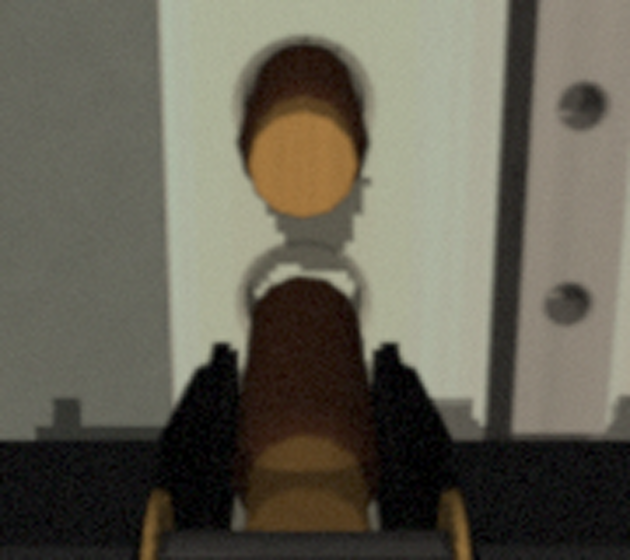

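```bash
python3 - <<'E'
from fit import *
s=snap("wrist"); p=robot.state()["position"]; print(p)
print(at(s,(240+304/3.5-.5,130+278/3.5-.5),.0618),"rim far",at(s,(240+306/3.5-.5,130+243/3.5-.5),.046))
for x,z in((248,.062),(358,.062),(245,.046),(368,.046)): print(at(s,(240+x/3.5-.5,130+300/3.5-.5),z)[0])
h=[dark(s,(240+x/3.5,130+y/3.5),6) for x,y in((582,105),(566,303))]; P=[at(s,c,.047) for c in h]; fit(P,[[.06,.11],[.06,.065]])
E
```

```text
[0.52813016 0.06746739 0.10147588]
[0.52722908 0.07726797 0.0618    ] rim far [0.52771067 0.08035678 0.046     ]
0.5153136561757877
0.5386552803574167
0.5136880673339281
0.5417915215321336
yaw -0.39287346776732546 origin [0.52673637 0.00320255] res mm [[-0.0, -0.3], [0.0, 0.3]]
```

Emit:
servo_tool:
  rows: "0.01 0 0 0;0.01 0 0.03 0;0.01 0 0.06 0;0.01 0 0.09 0;0.01 0 0.12 0;0.01 0 0.12 0"

```text
time_s: 9.42
position: [0.5252, 0.069, 0.073]
tool_rot: [-2.228, -2.211, 0.004]
ft_force: [-0.4, -0.5, -1.1]
gripper_width: 0.246
grip_force: 30.0
```

```bash
python3 - <<'E'
from fit import *
plan([.5257,.0685,.060],89.54); print(robot.state()["ft_force"],robot.state()["moment"])
E
```

```text
move [-0.002  0.003  0.065] 0.0 | pos [0.5252 0.069  0.073 ] heading 89.56 tilt [-3.3e-03 -1.0e-04 -1.0e+00] t 9.4167
[-0.35239203 -0.47426431 -1.09415154] [-0.0809494  -0.04359398 -0.00626384]
```

Emit:
servo_tool:
  rows: "0 0 0.03 0;0 0 0.055 0;0 0 0.065 0;0 0 0.07 0;0 0 0.07 0"

```text
time_s: 9.83
position: [0.5266, 0.0691, 0.0616]
tool_rot: [-2.229, -2.213, 0.001]
ft_force: [-2.5, -0.6, 3.6]
gripper_width: 0.249
grip_force: 30.0
```

Emit:
servo_tool:
  rows: "0 0 0 0;0 0 0 0;0 0 0 0;0 0 0 0;0 0 -0.2 0;0 0 -0.4 0;0 0 -0.6 0;0 0 -0.77 0;0 0 -0.77 0;0 0 -0.77 0"
  jaw: 0.55

```text
time_s: 10.67
position: [0.5283, 0.0692, 0.2183]
tool_rot: [2.227, 2.21, 0.007]
ft_force: [0.5, -0.3, 0.1]
gripper_width: 0.546
grip_force: 0.0
```

Emit:
servo_tool:
  rows: "0.5 0 0 0;1 0 0 0;1 0 0 0;1 0 0 0;1 0 0 0;1 0 0 0;1 0 0 0;1 0 0 0"

```text
time_s: 11.33
position: [0.5272, 0.2686, 0.213]
tool_rot: [-2.229, -2.213, 0.005]
ft_force: [-0.4, -0.1, 0.0]
gripper_width: 0.549
grip_force: 0.0
```

```bash
python3 - <<'E'
from fit import *
im=[]
s=snap("wrist")
for c,st in handles(s): print(c.round(1),st,at(s,c,.084).round(4),at(s,c,.106).round(4))
plan([.5557,.273,.039],89.54)
for n in("scene","side","wrist"):
    s=snap(n)
    if n!="wrist":
        x,y=map(int,proj(s,[.526,.05,.07])); im.append(cv2.resize(s["image"][y-35:y+35,x-35:x+35,::-1],(390,390),interpolation=2))
        for c,st in handles(s): print(n,c.round(1),st,at(s,c,.103).round(4))
cv2.imwrite("pics/p1.png",np.hstack(im))
E
```

```text
[252.   52.8] [243  43  19  21 304] [0.459  0.3993 0.084 ] [0.4641 0.3955 0.106 ]
[354.9 186.2] [347 178  17  17 224] [0.5557 0.2731 0.084 ] [0.5537 0.2786 0.106 ]
[229.9 299.4] [228 278   6  43 136] [0.413  0.1384 0.084 ] [0.4215 0.1537 0.106 ]
move [0.027 0.143 0.872] -0.0 | pos [0.5275 0.2681 0.2134] heading 89.53 tilt [-0.0023 -0.0013 -1.    ] t 11.3833
scene [403.3  15.2] [ 378    0   50   40 1436] [0.0083 1.2025 0.103 ]
scene [543.1  51.8] [  391     0   249   142 21173] [0.6535 1.3909 0.103 ]
scene [107.7  71.5] [ 81  53  54  37 942] [-0.5169 -0.0948  0.103 ]
scene [219.6 142.8] [199 129  36  30 177] [ 0.164  -0.0291  0.103 ]
scene [440.1 212.6] [433 200  15  26 199] [0.8931 0.2652 0.103 ]
scene [449.4 216.1] [445 204  10  23  76] [0.9213 0.2741 0.103 ]
scene [219.1 313.6] [207 305  22  14  92] [ 0.7013 -0.4285  0.103 ]
scene [288.6 355.5] [ 235  308  102   92 1798] [ 0.9072 -0.3756  0.103 ]
side [497.3  21.5] [ 446    0  103   58 4039] [ 0.301  -1.2663  0.103 ]
side [271.6 132.1] [259 110  26  43 112] [ 0.8361 -0.1899  0.103 ]
side [275.9 142.2] [267 125  19  33  95] [ 0.8035 -0.1502  0.103 ]
side [295.9 285.9] [293 281   7  11  63] [0.5489 0.2915 0.103 ]
side [315.5 349.8] [312 345   9  11  80] [0.4547 0.4141 0.103 ]
```

View pics/p1.png

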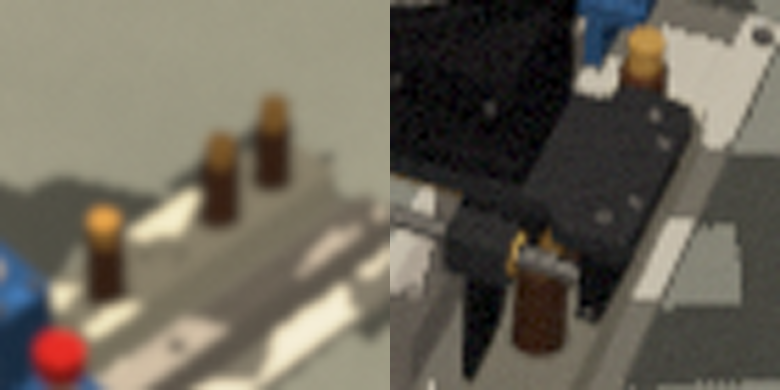

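Emit:
servo_tool:
  rows: "0.02 0.14 0 0;0.025 0.143 0.2 0;0.025 0.143 0.4 0;0.025 0.143 0.6 0;0.025 0.143 0.75 0;0.025 0.143 0.872 0;0.025 0.143 0.872 0;0.025 0.143 0.872 0"

```text
time_s: 12.2
position: [0.5558, 0.2727, 0.0394]
tool_rot: [-2.23, -2.211, 0.005]
ft_force: [-0.0, 0.1, -0.5]
gripper_width: 0.549
grip_force: 0.0
```

Emit:
servo_tool:
  rows: "0 0 0 0;0 0 0 0;0 0 0 0;0 0 0 0;0 0 0 0;0 0 0 0;0 0 -0.2 0;0 0 -0.4 0;0 0 -0.6 0;0 0 -0.7 0;0 0 -0.7 0;0 0 -0.7 0"
  jaw: 0.2

```text
time_s: 13.2
position: [0.5575, 0.2743, 0.1826]
tool_rot: [2.229, 2.212, 0.005]
ft_force: [-0.6, 0.1, -1.6]
gripper_width: 0.244
grip_force: 29.9
```

```bash
python3 - <<'E'
from fit import *
plan([.5254,.0232,.175],89.54)
inhand(snap("wrist"))
E
```

```text
move [-1.257 -0.151  0.036] 0.0 | pos [0.5575 0.2743 0.1826] heading 89.58 tilt [ 0.0033  0.0013 -1.    ] t 13.2
pred bottom left/right/top 309.371218381083 341.08593160527863 205.66179707383907
200 None
203 None
206 None
209 (np.int64(323), np.int64(330))
212 (np.int64(317), np.int64(333))
215 (np.int64(313), np.int64(333))
218 (np.int64(312), np.int64(334))
221 (np.int64(313), np.int64(334))
224 (np.int64(312), np.int64(337))
227 (np.int64(311), np.int64(336))
230 (np.int64(311), np.int64(334))
```

Emit:
servo_tool:
  rows: "-0.5 -0.08 0 0;-1 -0.15 0 0;-1 -0.15 0 0;-1 -0.15 0 0;-1 -0.15 0 0;-1 -0.15 0 0"

```text
time_s: 13.75
position: [0.5226, 0.0692, 0.1773]
tool_rot: [-2.234, -2.206, 0.009]
ft_force: [1.4, 0.3, -0.4]
gripper_width: 0.248
grip_force: 29.9
```

Emit:
servo_tool:
  rows: "-0.25 0 0 0;-0.25 0 0 0;-0.25 0 0 0;-0.25 0 0.2 0;-0.25 0 0.35 0;-0.25 0 0.4 0;-0.25 0 0.4 0;-0.25 0 0.4 0;-0.25 0 0.4 0"

```text
time_s: 14.5
position: [0.5261, 0.0247, 0.1024]
tool_rot: [2.228, 2.213, 0.003]
ft_force: [-0.3, 0.5, 0.1]
gripper_width: 0.242
grip_force: 29.9
```

```bash
python3 - <<'E'
from fit import *
for i in range(3):
    s=snap("wrist"); plan([.526,.024,.060],89.54)
    r=s["image"].astype(int); col=r[185:225,326]; 
h=[dark(s,c,6) for c in [proj(s,[.5857,.0217,.047]),proj(s,[.586,.0667,.047])]]; P=[at(s,c,.047) for c in h]; fit(P,[[.06,.02],[.06,.065]])
print(np.arange(185,225)[::1].tolist()); print(col.sum(1).tolist()); print(r[216,296:360].sum(1).tolist())
print([proj(s,[.526,.0222+d,z]).round(1).tolist() for d,z in((.0135,.046),)])
E
```

```text
move [-0.003 -0.003  0.214] 0.001 | pos [0.5264 0.0245 0.1029] heading 89.6 tilt [ 0.0036 -0.     -1.    ] t 14.55
move [-0.002 -0.003  0.215] 0.001 | pos [0.5264 0.0244 0.1029] heading 89.59 tilt [ 3.8e-03 -1.0e-04 -1.0e+00] t 14.6
move [-0.001 -0.002  0.214] 0.001 | pos [0.5263 0.0243 0.1028] heading 89.59 tilt [ 3.6e-03 -1.0e-04 -1.0e+00] t 14.65
yaw 0.01991372116086493 origin [0.52688137 0.00266869] res mm [[-0.0, 0.2], [0.0, -0.2]]
[185, 186, 187, 188, 189, 190, 191, 192, 193, 194, 195, 196, 197, 198, 199, 200, 201, 202, 203, 204, 205, 206, 207, 208, 209, 210, 211, 212, 213, 214, 215, 216, 217, 218, 219, 220, 221, 222, 223, 224]
[328, 327, 318, 318, 325, 290, 248, 247, 252, 263, 256, 262, 253, 242, 234, 220, 245, 252, 253, 263, 372, 459, 383, 177, 80, 64, 80, 76, 79, 76, 69, 75, 72, 59, 68, 82, 95, 76, 84, 73]
[497, 493, 488, 491, 494, 491, 484, 486, 488, 479, 437, 387, 365, 260, 179, 129, 74, 60, 56, 60, 86, 54, 56, 67, 77, 63, 78, 58, 65, 73, 75, 71, 70, 79, 71, 76, 50, 38, 75, 41, 66, 43, 69, 101, 175, 225, 345, 396, 428, 464, 484, 486, 483, 491, 485, 491, 481, 490, 481, 490, 499, 498, 501, 508]
[[326.1, 199.9]]
```

Emit:
servo_tool:
  rows: "0 0 0.04 0;0 0 0.08 0;0 0 0.11 0;0 0 0.14 0;0 0 0.14 0;0 0 0.14 0"

```text
time_s: 15.15
position: [0.5248, 0.0239, 0.072]
tool_rot: [-2.23, -2.213, 0.001]
ft_force: [2.5, -1.4, -0.9]
gripper_width: 0.248
grip_force: 29.9
```

Emit:
servo_tool:
  rows: "0 0 0.03 0;0 0 0.055 0;0 0 0.065 0;0 0 0.065 0;0 0 0.065 0"

```text
time_s: 15.57
position: [0.5252, 0.0241, 0.0633]
tool_rot: [-2.229, -2.213, 0.002]
ft_force: [-8.8, -0.1, 20.3]
gripper_width: 0.246
grip_force: 30.1
```

Emit:
servo_tool:
  rows: "0 0 0 0;0 0 0 0;0 0 0 0;0 0 0 0;0 0 -0.2 0;0 0 -0.4 0;0 0 -0.6 0;0 0 -0.77 0;0 0 -0.77 0;0 0 -0.77 0"
  jaw: 0.55

```text
time_s: 16.4
position: [0.5262, 0.0241, 0.2162]
tool_rot: [2.227, 2.211, 0.005]
ft_force: [-0.1, -0.6, -0.4]
gripper_width: 0.553
grip_force: 0.0
```

```bash
python3 - <<'E'
from fit import *
s=snap("wrist")
for c,st in handles(s): print(c.round(1),st,at(s,c,.106).round(4),at(s,c,.110).round(4))
s=snap("scene")
hsv=cv2.cvtColor(s["image"],cv2.COLOR_RGB2HSV)
for y in(-.025,.02,.065,.11):
    p=proj(s,[.526,.0022+y,.106]); x0,y0=p.astype(int)
    m=(hsv[y0-8:y0+18,x0-6:x0+7,1]>120)&(hsv[y0-8:y0+18,x0-6:x0+7,2]>60)&(hsv[y0-8:y0+18,x0-6:x0+7,0]<28); Y,X=np.where(m); print(y,p.round(1),m.sum(), (X.mean()+x0-6,Y.min()+y0-8,Y.mean()+y0-8) if len(X) else 0)
cv2.imwrite("pics/p2.png",s["image"][...,::-1]); 
s=snap("wrist"); cv2.imwrite("pics/w5.png",s["image"][...,::-1])
plan([.5253,-.108,.215],0)
E
```

```text
[324.8 101.6] [316  92  19  20 302] [0.5254 0.1115 0.106 ] [0.5254 0.1114 0.11  ]
[325.2 150.4] [316 141  19  19 272] [0.5254 0.0681 0.106 ] [0.5254 0.0685 0.11  ]
[323.8 196.7] [315 188  18  18 234] [0.5236 0.0229 0.106 ] [0.5236 0.0241 0.11  ]
[325.  239.5] [317 232  17  16 205] [ 0.5243 -0.0225  0.106 ] [ 0.5244 -0.0207  0.11  ]
[229.9 298.9] [228 279   6  41 116] [ 0.4204 -0.0915  0.106 ] [ 0.4219 -0.0887  0.11  ]
-0.025 [290.3 196. ] 43 (np.float64(290.13953488372096), np.int64(195), np.float64(199.53488372093022))
0.02 [300.8 188.9] 43 (np.float64(300.5581395348837), np.int64(187), np.float64(192.7906976744186))
0.065 [310.9 181.9] 44 (np.float64(311.22727272727275), np.int64(181), np.float64(185.61363636363637))
0.11 [320.7 175.2] 37 (np.float64(320.43243243243245), np.int64(174), np.float64(178.67567567567568))
move [-0.661  0.013 -0.019] 1.042 | pos [0.5236 0.0242 0.2113] heading 89.57 tilt [-3.9e-03  3.0e-04 -1.0e+00] t 16.55
```

Emit:
servo_tool:
  rows: "-0.3 0.15 0 0.1;-0.657 0.302 0 0.3;-0.657 0.302 0 1;-0.657 0.302 0 1;-0.657 0.302 0 1;-0.657 0.302 0 1;-0.657 0.302 0 1;-0.657 0.302 0 1;-0.657 0.302 0 1;-0.657 0.302 0 1;-0.657 0.302 0 1;-0.657 0.302 0 1;-0.657 0.302 0 1;-0.657 0.302 0 1;-0.657 0.302 0 1"
  jaw: 0.6

```text
time_s: 17.8
position: [0.5836, -0.1076, 0.2121]
tool_rot: [-3.139, -0.104, 0.004]
ft_force: [0.9, 0.4, -1.0]
gripper_width: 0.603
grip_force: 0.0
```

```bash
python3 - <<'E'
from fit import *
def red(s):
    h=cv2.cvtColor(s["image"],cv2.COLOR_RGB2HSV); m=(((h[...,0]<6)|(h[...,0]>174))&(h[...,1]>150)&(h[...,2]>70)).astype(np.uint8)
    n,l,st,c=cv2.connectedComponentsWithStats(m); return [(c[i].round(1),st[i]) for i in range(1,n) if st[i,4]>25]
for n in("wrist","scene","side"):
    s=snap(n)
    for c,st in red(s): print(n,c,st,at(s,c,.106).round(4), "pred",proj(s,[.5843,-.108,.106]).round(1))
    if n=="wrist": w=s
plan([.5843,-.1075,.086],-.46)
h=[dark(w,proj(w,[.585,-.0233,.047]),7)]; print(h,at(w,h[0],.047), proj(w,[.585,-.0233,.047]))
cv2.imwrite("pics/w6.png",w["image"][...,::-1])
E
```

```text
wrist [327.3 197.3] [314 182  28  31 661] [ 0.5837 -0.109   0.106 ] pred [326.3 196.6]
wrist [533.5 264.6] [518 246  35  36 473] [ 0.5256 -0.3265  0.106 ] pred [326.3 196.6]
wrist [529.9 310.8] [527 308   6   7  29] [ 0.4702 -0.3373  0.106 ] pred [326.3 196.6]
scene [282.3 220.6] [278 216   9  10  67] [ 0.5838 -0.108   0.106 ] pred [282.4 220.7]
scene [176.4 271.3] [164 257  24  28 250] [ 0.5187 -0.4362  0.106 ] pred [282.4 220.7]
side [411.3 145.9] [395 139  34  17 256] [ 0.4344 -0.283   0.106 ] pred [342.3 169.2]
side [341.9 169.5] [337 164  10  11  89] [ 0.5849 -0.1062  0.106 ] pred [342.3 169.2]
move [ 0.002 -0.001  0.636] 0.048 | pos [ 0.5841 -0.1077  0.2132] heading 3.7 tilt [-7.e-04  2.e-04 -1.e+00] t 17.95
[array([253.57408708, 177.32004916])] [ 0.58489097 -0.02392043  0.047     ] [253.03307978 177.19221773]
```

View pics/w6.png

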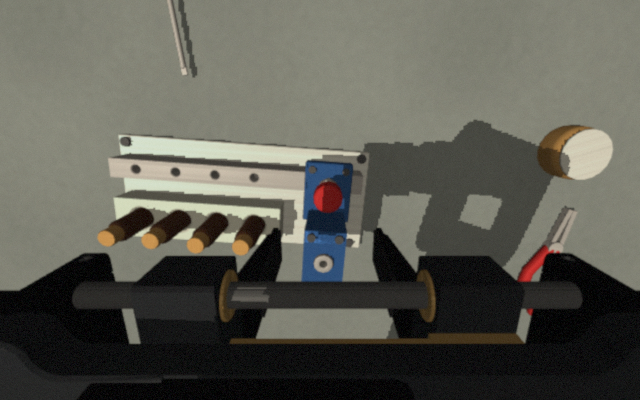

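Emit:
servo_tool:
  rows: "0 -0.001 0 0.048;0 -0.001 0.2 0.048;0 -0.001 0.35 0.048;0 -0.001 0.5 0.048;0 -0.001 0.6 0.048;0 -0.001 0.636 0.048;0 -0.001 0.636 0.048;0 -0.001 0.636 0.048"

```text
time_s: 18.62
position: [0.5848, -0.1077, 0.0873]
tool_rot: [3.141, -0.013, 0.001]
ft_force: [0.4, 0.1, 1.1]
gripper_width: 0.602
grip_force: 0.0
```

Emit:
servo_tool:
  rows: "0 0 0 0;0 0 0 0;0 0 0 0;0 0 0 0;0 0 0 0;0 0 0 0;0 0 0 0"
  jaw: 0.2

```text
time_s: 19.2
position: [0.5846, -0.1077, 0.0872]
tool_rot: [3.141, -0.014, 0.002]
ft_force: [-0.8, 0.3, 3.2]
gripper_width: 0.285
grip_force: 30.0
```

```bash
python3 - <<'E'
from fit import *
for i in range(4):
    s=snap("side"); st=robot.state(); print(st["position"].round(4),st["ft_force"].round(1))
plan(st["position"]+[0.0007,.085,0],-.46)
E
```

```text
[ 0.5846 -0.1077  0.0872] [ 0.  -0.1  3.5]
[ 0.5847 -0.1077  0.0872] [-0.8 -0.9  3.1]
[ 0.5846 -0.1077  0.0872] [ 0.4 -0.1  4.1]
[ 0.5847 -0.1077  0.0872] [-0.6 -0.1  3.9]
move [-0.    -0.425 -0.   ] -0.0 | pos [ 0.5847 -0.1077  0.0872] heading -0.5 tilt [ 1.e-03 -4.e-04 -1.e+00] t 19.4
```

Emit:
servo_tool:
  rows: "0 0 -0.02 0;0 0 -0.04 0;0 0 -0.056 0;0 0 -0.056 0;0 0 -0.056 0"

```text
time_s: 19.82
position: [0.5844, -0.1076, 0.0966]
tool_rot: [3.141, -0.014, 0.001]
ft_force: [5.7, -2.5, -6.4]
gripper_width: 0.289
grip_force: 30.0
```

```bash
python3 - <<'E'
from fit import *
for n in("scene","side","wrist"):
    s=snap(n); st=robot.state(); print(st["position"].round(4),st["ft_force"].round(1))
E
```

```text
[ 0.5844 -0.1075  0.0965] [ 4.8 -1.1 -6.6]
[ 0.5844 -0.1076  0.0965] [ 4.9 -2.3 -6.6]
[ 0.5844 -0.1076  0.0965] [ 5.3 -0.9 -7.3]
```

Emit:
servo_tool:
  rows: "0 0 -0.01 0;0 0 -0.01 0;0 -0.05 -0.01 0;0 -0.1 -0.01 0;0 -0.1 -0.01 0;0 -0.1 -0.01 0"

```text
time_s: 20.47
position: [0.5845, -0.0863, 0.0982]
tool_rot: [-3.14, 0.013, -0.001]
ft_force: [6.5, 1.6, -6.7]
gripper_width: 0.286
grip_force: 30.0
```

Emit:
servo_tool:
  rows: "0 -0.06 0 0;0 -0.12 0 0;0 -0.18 0 0;0 -0.24 0 0;0 -0.29 0 0;0 -0.316 0 0;0 -0.316 0 0;0 -0.316 0 0;0 -0.316 0 0"

```text
time_s: 21.22
position: [0.585, -0.0235, 0.0983]
tool_rot: [-3.14, 0.014, -0.001]
ft_force: [6.1, 1.3, -7.3]
gripper_width: 0.288
grip_force: 30.0
```

```bash
python3 - <<'E'
from fit import *
for n in("scene","side","wrist"):
    s=snap(n); st=robot.state(); print(st["position"].round(4),st["ft_force"].round(1))
    for l,z in(("knob",.104),("bush",.11)):
        for r in robot.place_of(l,n)[:2]: print(n,l,round(r["score"],2),np.round(r["position"],1),at(s,r["position"],z).round(4))
E
```

```text
[ 0.585  -0.0235  0.0983] [ 6.6  0.7 -7.4]
scene knob 0.37 [302.2 206.6] [ 0.5829 -0.0251  0.104 ]
scene bush 0.93 [288.7 195.6] [ 0.524  -0.0278  0.11  ]
scene bush 0.7 [183.  284.7] [ 0.5698 -0.4479  0.11  ]
[ 0.585  -0.0236  0.0983] [ 6.1  0.9 -6.7]
side bush 0.84 [355.4 194.8] [ 0.5183 -0.0212  0.11  ]
side bush 0.58 [349.7 220.1] [0.503 0.069 0.11 ]
[ 0.585  -0.0236  0.0982] [ 6.   1.2 -6.7]
wrist knob 0.67 [328.1 251.5] [ 0.5832 -0.0255  0.104 ]
wrist bush 0.93 [326.7 338. ] [ 0.5251 -0.0242  0.11  ]
wrist bush 0.19 [180.1 269.2] [0.5752 0.0627 0.11  ]
```

Emit:
servo_tool:
  rows: "0 -0.004 0 0;0 -0.004 0.015 0;0 -0.004 0.03 0;0 -0.004 0.045 0;0 -0.004 0.06 0;0 -0.004 0.068 0;0 -0.004 0.068 0;0 -0.004 0.068 0"

```text
time_s: 22.33
position: [0.5853, -0.0235, 0.0872]
tool_rot: [-3.141, 0.014, -0.001]
ft_force: [0.8, 0.9, 3.7]
gripper_width: 0.285
grip_force: 30.0
```

Emit:
servo_tool:
  rows: "0 0 0.01 0;0 -0.012 0.01 0;0 -0.012 0.01 0;0 -0.012 0.01 0"

```text
time_s: 22.67
position: [0.5855, -0.0219, 0.087]
tool_rot: [3.14, -0.013, 0.001]
ft_force: [-4.0, -1.8, 12.2]
gripper_width: 0.286
grip_force: 30.0
```

Emit:
servo_tool:
  rows: "0 0.024 0 0;0 0.024 0 0;0 0.024 0 0;0 0.024 0 0"

```text
time_s: 23.0
position: [0.5855, -0.0247, 0.0871]
tool_rot: [-3.139, 0.014, -0.001]
ft_force: [-4.2, 4.8, 12.6]
gripper_width: 0.288
grip_force: 30.0
```

Emit:
servo_tool:
  rows: "0 -0.012 0 0;0 -0.012 0 0;0 -0.012 0 0;0 -0.012 0 0"

```text
time_s: 23.33
position: [0.5855, -0.0235, 0.0871]
tool_rot: [3.142, -0.013, 0.001]
ft_force: [-3.9, 0.3, 13.0]
gripper_width: 0.284
grip_force: 30.0
```

```bash
python3 - <<'E'
from fit import *
im=[]
for n in("scene","side"):
    s=snap(n); st=robot.state(); print(st["position"].round(4),st["ft_force"].round(1))
    x,y=map(int,proj(s,[.56,0,.07])); im.append(cv2.resize(s["image"][y-40:y+40,x-40:x+40,::-1],(390,390),interpolation=2))
cv2.imwrite("pics/fin.png",np.hstack(im))
E
```

```text
[ 0.5855 -0.0235  0.0871] [-4.1  1.6 12.5]
[ 0.5855 -0.0235  0.0871] [-4.3  0.5 13.6]
```

View pics/fin.png

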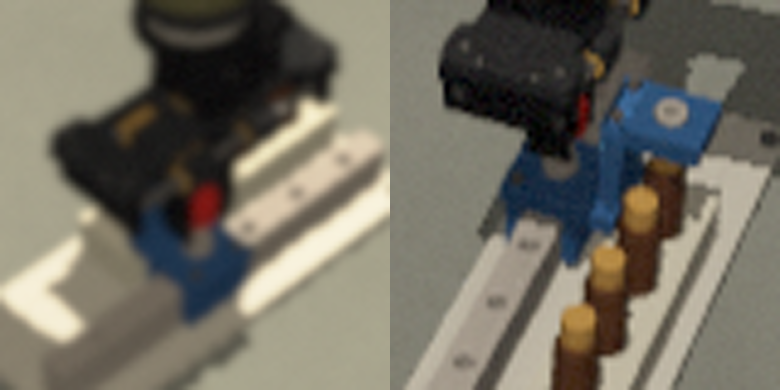

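Emit:
servo_tool:
  rows: "0 -0.025 0 0;0 -0.025 0 0;0 -0.025 0 0;0 -0.025 0 0"

```text
time_s: 23.77
position: [0.5855, -0.0214, 0.0871]
tool_rot: [3.136, -0.013, 0.001]
ft_force: [-4.4, -8.2, 12.1]
gripper_width: 0.288
grip_force: 30.0
```

Emit:
servo_tool:
  rows: "0 0.025 0 0;0 0.025 0 0;0 0.025 0 0;0 0.025 0 0;0 0.025 0 0"

```text
time_s: 24.18
position: [0.5855, -0.0242, 0.0871]
tool_rot: [3.14, -0.013, 0.001]
ft_force: [-3.8, -1.5, 12.2]
gripper_width: 0.289
grip_force: 30.0
```

The pin blocks the guide: pushing 5 mm along the rail moved it only 2 mm and built up about 8 N. The knob is back at its home height, so the pin is home and I'm handing in.

```bash
python3 -c "
from cell import robot
print(robot.hand_in())"
```

```text
the job is handed in; nothing more can be done
None
```

Pockets 2 and 3 (the two empty ones) now hold spare blanks, ferrule up and seated; the guide is pinned at the next hole over pocket 1 with the gripper still holding the knob, and the job was handed in at about 24 s (no verdict was shown).

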